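# Find the fuller cement bottle on the bench balance and put it back in the dry cabinet

## Robot

A 7-joint arm with a two-finger parallel gripper is mounted at the origin on the work surface. World frame = base frame: x ahead of the robot, y to its left, z up, the work surface at z = 0. Lengths are in m, angles in rad, forces in N, time in s.
With the tool pointing down it reaches from about 0.4 to 0.85 m from the base axis. Payload 4.5 kg.
Tool frame: the origin (TCP) lies at the very end of the fingers, on their centre line; the grasp point (between the pads) lies 19 mm behind it; z points along the fingers, y is the line along which they close (so a half turn about z gives the same grasp; the last joint's range is limited). The gripper opens to 88 mm and grips with 3 to 60 N. Pads are 18 mm wide; open, the fingers measure 123 mm over their backs; the gripper's body (75 mm by 187 mm) begins 45 mm behind the grasp point.
Start: joints at [1.362, 0.689, -0.195, 1.565, 0.157, 0.902, -0.215], TCP at [0.15, -0.607, 0.239] pointing down, gripper open.
Joint ranges: [-3.01, 3.01], [-0.46, 2.08], [-1.47, 1.51], [0.13, 2.56], [-1, 4.14], [0.04, 2.09], [-2.66, 2.66]. Speed limits (rad/s): [2.57, 2.57, 3.14, 3.14, 3.14, 3.14, 3.14].

## Interface

Orientations are given as a unit quaternion [x, y, z, w].
In Python, from plant import r gives the robot as it stands. The module is installed in compiled form; this text tells all that it offers.
- The arm moves only by the shell command python3 -m pendant 'ROWS' [FORCE]. ROWS is JSON, one flat list of numbers, 7 for each row, row after row: the opening, from 0 (shut) to 1 (fully open), then the shift along the tool's x, y, z scaled (see below), then the turn, a rotation vector about the tool's x, y, z scaled (see below). A call has 1 to 12 rows; each row is the pose to reach, as a shift and turn from the pose commanded when the call began, along the tool's axes at that moment; what a row does not reach only later rows make up. The controller multiplies each number of a shift by 0.15 m and each number of a turn by pi/2 rad. A row lasts 1/10 s, in which the tool goes at most 50 mm and 8.59 degrees, less where a joint would pass 70% of its speed; a pose out of reach is approached as far as the arm can. A call with a number of a shift or a turn outside -1 to 1 is refused whole. A call with a gripper value outside its range is refused whole. The fingers move at their own pace and stop on an object; FORCE is the grip in N (left out, the last holds). Time passes only in rows, so rows that repeat a pose let the fingers close. It gives the time, the measured TCP pose, the force, the opening and the grip force at its end, in the units of the state.
- r.get_state(): the state, without advancing time (a new reading comes with each control period).
- r.snapshot(name): name is "scene" or "top"; returns a dict with "img" (480x640x3 uint8, red, green, blue), "mtx" (3x3 intrinsics, pixels), "cam_to_world" (4x4, takes a point from camera to world coordinates). Camera axes: x right, y up, looking along -z (the intrinsics and any distortion apply to the point x, -y, -z); pixel columns grow to the right and rows downward; lengths in m; the calibration is good to about 2 mm. A picture is of the moment at which its call begins. There is no depth.
- r.finish_job(): hands the job in; it is judged then, once.
The state is a dict: "clock": time; "q": joint angles; "qd": joint speeds; "joint_torque": joint torques, N m; "tool_pos": TCP position; "eef_rot": TCP orientation; "contact_force": force on the tool from outside, world axes, zero at the start; "moment": the same for the moment, N m; "opening": opening from 0.0 (shut) to 1.0 (fully open); "finger_force": force on a finger pad.
Only numpy, scipy, OpenCV 4.12 (cv2) and the standard library are available. Lean on these libraries where they do the work, as an engineer would, in place of code of your own. Each camera call takes 0.05 s, during which the arm holds its last target. There are 200 camera calls.

## Task

Two cement bottles stand on the pans of the arrested bench balance: swing the arrest lever over to release the beam, let it come to rest to see which bottle is the heavier, and swing the lever fully back so that the beam is arrested again before you lift anything. Then stand the heavier bottle upright in the dry cabinet, wholly inside the doorway and in front of the jars at the back, and push the cabinet door shut until it seats on its catch. Leave the lighter bottle standing on its pan, and do not shift the other things on the bench or in the cabinet.

Things in the scene. Friction and masses are not known exactly. Their poses are not given: they have to be found in the camera images.
- scale: Fixed even-arm bench balance, blue base 150 x 360 mm, 40 mm high. Origin: centre of its underside; x points away from its front (lever side), z up. Beam along y: steel pans, 136 mm diameter, at y = +130 (left) and -130 mm (right), tops 130 mm high when level. Pointer and dial plate (85 mm wide, up to 283 mm high) stand in the middle.
- arrest_lever (a joint): Arrest lever angle (rad): 0 = arrested, leaning 0.6 to the balance's left (+y); 1.2 = released, leaning 0.6 to its right. It turns about the balance's x axis; pivot at x -100, y 0, z 30 mm of the balance; an 11 mm rod carries the ball 95 mm from the pivot. Stays where left; 1.5 to 3 N at the ball move it. Beam swings fully past 0.9; the cam lifts it level as the lever comes back to 0.
- arrest_lever_ball (a point): Centre of the black ball, 28 mm diameter, on the end of the arrest lever in front of the balance; 108 mm high at either end of its swing, 125 mm in the middle.
- beam (a joint): Balance beam angle (rad): about 0 when arrested; released, it swings to a stop at +0.09 or -0.09 in about 0.5 s. Positive: left pan (+y) up, right pan down, so the right bottle is heavier; negative: the left bottle is heavier. The red pointer tip above the beam moves toward the heavier side.
- bottle_a: One of two identical-looking aluminium cement bottles: orange label band, black cap; body 60 mm diameter up to 95 mm, then a shoulder and 34 mm cap, 130 mm high in all. Origin: centre of the underside, z up. One is nearly full (0.37-0.52 kg), the other mostly used (0.14-0.25 kg): only weighing tells which. At the start each stands on the middle of a pan, either way round.
- bottle_b: One of two identical-looking aluminium cement bottles: orange label band, black cap; body 60 mm diameter up to 95 mm, then a shoulder and 34 mm cap, 130 mm high in all. Origin: centre of the underside, z up. One is nearly full (0.37-0.52 kg), the other mostly used (0.14-0.25 kg): only weighing tells which. At the start each stands on the middle of a pan, either way round.
- cabinet: Fixed clear acrylic dry cabinet on a grey plinth, aluminium edges, 240 deep (x) x 260 wide (y) x 375 mm high; walls 6 mm, inner floor 75 mm and roof underside 365 mm high. Origin: centre of its underside, z up; open front at x = -120 mm facing -x. A 24 mm catch hangs under the roof inside the front at y = -105 mm. Two jars at the back, fronts at x = +25 mm or more. Reach in with the tool leaning.
- cabinet_floor (a point): Point on the cabinet's inner floor, 65 mm behind the front opening (x -55, y 0, z 75 mm of the cabinet): a good place for the bottle's underside.
- cabinet_door (a joint): Opening angle of the clear door (rad): 0 = shut and seated, about 1.6 to 1.9 at the start, 2.0 at most. Hinged at the cabinet's left (+y) front edge, opening to the front. Below 0.065 a sprung ball catch resists with 3 to 6 N at the free edge, snaps over at about 0.03 and then holds the door at 0. Little hinge friction (0.05 N m); stays where left.
- cabinet_door_hinge (a point): Point on the door's upright hinge axis (x -120, y +130 mm of the cabinet), 200 mm high. The panel reaches 260 mm from it, from 78 to 375 mm high; its outer face lies 12 mm in front of the axis. A black upright bar handle stands 40 mm out from that face, 225 mm from the hinge, 145 to 255 mm high.
- cabinet_door_edge (a point): Point on the door's outer face at its free edge, 200 mm high.
- primer_bottle: Amber bottle with a white cap, 52 mm diameter, 135 mm high, at the back left of the cabinet; leave it standing. Origin: centre of the underside.
- gel_jar: Glass jar with a blue lid, 64 mm diameter, 85 mm high, at the back right of the cabinet; leave it standing. Origin: centre of the underside.
- shoe: Brown leather shoe, 275 x 98 mm, about 105 mm high, behind the balance; leave it. Origin: under its middle.
- polish_tin: Flat red and black polish tin, 77 mm diameter, 27 mm high; leave it. Origin: centre of the underside.
- brush_pot: White pot of glue brushes, 68 mm diameter, up to 190 mm high, at the back between balance and cabinet; leave it. Origin: centre of the underside.
- hammer: Hammer lying flat on the left of the cabinet, 250 mm long, head at its +x end; leave it. Origin: under its middle.
- shoe_last: Wooden shoe last, 240 x 86 mm, 95 mm high, on the right of the balance; leave it. Origin: under its middle.
Things that resemble listed ones, but are neither listed nor needed, are in the scene too. What is shaped like the bottle_a but green or purple is not meant.

How it is judged:
On the way, in this order (a step that is already met when the one before it is completed fails the run):
1. the arrest lever is swung over and the beam has come to rest on its stop with both bottles on the pans (value of joint arrest_lever above 0.85 rad and (value of joint beam above 0.07 rad or value of joint beam below -0.07 rad) and distance of each of bottle_a, bottle_b from where it was at the start of the episode below 0.03 m), for 0.3 s.
2. the lever is swung fully back and the beam is arrested level, both bottles still on the pans (value of joint arrest_lever below 0.15 rad and value of joint beam between -0.03 and 0.03 rad and distance of each of bottle_a, bottle_b from where it was at the start of the episode below 0.02 m), for 0.3 s.
3. the heavier bottle (it alone weighs over 3 N) stands upright on the cabinet floor, released, inside the doorway, with the beam still arrested (value of joint arrest_lever below 0.15 rad and value of joint beam between -0.03 and 0.03 rad and ((x of bottle_a in the frame of cabinet between -0.088 and 0.03 m and y of bottle_a in the frame of cabinet between -0.095 and 0.095 m and z of bottle_a in the frame of cabinet between 0.07 and 0.082 m and angle between bottle_a's own z axis and vertical below 0.1 rad and contact force between bottle_a and the fingers below 0.1 N and contact force between bottle_a and cabinet above 3 N) or (x of bottle_b in the frame of cabinet between -0.088 and 0.03 m and y of bottle_b in the frame of cabinet between -0.095 and 0.095 m and z of bottle_b in the frame of cabinet between 0.07 and 0.082 m and angle between bottle_b's own z axis and vertical below 0.1 rad and contact force between bottle_b and the fingers below 0.1 N and contact force between bottle_b and cabinet above 3 N))), for 0.2 s.
At the end, for the whole second after the job is handed in: Heavier bottle upright, released, on the cabinet floor, axis 32 mm or more behind the front, in front of the jars; door seated (under 0.015 rad); lever back (under 0.15) and beam level (within 0.03 rad); lighter bottle upright within 20 mm of its start (value of joint arrest_lever below 0.15 rad and value of joint beam between -0.03 and 0.03 rad and value of joint cabinet_door below 0.015 rad and ((x of bottle_a in the frame of cabinet between -0.088 and 0.03 m and y of bottle_a in the frame of cabinet between -0.095 and 0.095 m and z of bottle_a in the frame of cabinet between 0.07 and 0.082 m and angle between each of bottle_a, bottle_b's own z axis and vertical below 0.1 rad and contact force between bottle_a and the fingers below 0.1 N and contact force between bottle_a and cabinet above 3 N and distance of bottle_b from where it was at the start of the episode below 0.02 m and linear speed of bottle_a below 0.02 m/s) or (x of bottle_b in the frame of cabinet between -0.088 and 0.03 m and y of bottle_b in the frame of cabinet between -0.095 and 0.095 m and z of bottle_b in the frame of cabinet between 0.07 and 0.082 m and angle between each of bottle_b, bottle_a's own z axis and vertical below 0.1 rad and contact force between bottle_b and the fingers below 0.1 N and contact force between bottle_b and cabinet above 3 N and distance of bottle_a from where it was at the start of the episode below 0.02 m and linear speed of bottle_b below 0.02 m/s))); the robot touches nothing.
It fails at once if a bottle is lifted off its pan while the beam is free (value of joint arrest_lever above 0.3 rad and height (world z) of any of bottle_a, bottle_b above 0.16 m).
It fails at once if both bottles have been taken off their places, or one is knocked over (distance of each of bottle_a, bottle_b from where it was at the start of the episode above 0.045 m or angle between any of bottle_a, bottle_b's own z axis and vertical above 0.6 rad).
It fails at once if another thing on the bench or in the cabinet is shifted or knocked over (distance of any of primer_bottle, gel_jar, shoe, polish_tin, brush_pot, hammer, shoe_last from where it was at the start of the episode above 0.03 m).
It also fails if it takes over 72 s, if anything falls off the work surface, if the arm or the gripper's body presses on something with over 40 N, if the wrist force passes 120 N, or if a joint passes its speed limit or range.

## Working session

There is one attempt and no reset: what is moved stays moved. The work goes in short steps, Python scripts to look and compute and a shell command to move; the robot and the scene stay as the last step left them, time stands still between calls to the robot, and variables do not carry over. Pictures are saved under pics/ and viewed, at most 10 in all, crops included, and the job is handed in when it is done.

```bash
mkdir -p pics
python3 - <<'E'
from plant import r
import cv2,numpy as np
for n in("scene","top"):
    s=r.snapshot(n); cv2.imwrite(f"pics/{n}0.png",s["img"][:,:,::-1]); print(n,s["mtx"].tolist(),np.round(s["cam_to_world"],4).tolist(), [k for k in s])
s=r.get_state(); print(s)
E
```

```text
scene [[478.6664138903451, 0.0, 327.6900210798402], [0.0, 478.6664138903451, 237.85748349778092], [0.0, 0.0, 1.0]] [[-0.2688, 0.8028, -0.5322, -0.1153], [-0.9632, -0.2288, 0.1412, 0.109], [-0.0084, 0.5506, 0.8347, 1.1801], [0.0, 0.0, 0.0, 1.0]] ['img', 'mtx', 'cam_to_world']
top [[592.1514863139964, 0.0, 325.24022701311173], [0.0, 592.1514863139964, 241.48160099573167], [0.0, 0.0, 1.0]] [[-0.0276, 0.9777, -0.2081, 0.1849], [-0.9996, -0.0264, 0.0082, -0.0419], [0.0025, 0.2082, 0.9781, 1.8265], [0.0, 0.0, 0.0, 1.0]] ['img', 'mtx', 'cam_to_world']
{'clock': 0.1, 'q': array([ 1.36184019,  0.68992717, -0.19453503,  1.566205  ,  0.15727597,
        0.90252762, -0.21509615]), 'qd': array([ 0.00088517, -0.00078578, -0.00080518, -0.00260665, -0.00094927,
        0.00031575, -0.00039972]), 'joint_torque': array([-2.98488325e-03, -5.28501606e+01, -1.27119239e+00, -1.53837276e+01,
       -5.24843065e-02,  1.98900794e-03,  5.19025718e-05]), 'tool_pos': array([ 0.15007162, -0.60613407,  0.23798307]), 'eef_rot': array([ 9.92637983e-01,  1.21116189e-01, -1.48151424e-04, -8.25859559e-04]), 'contact_force': array([ 0.13498468, -0.13579932,  0.06188534]), 'moment': array([-0.04523197, -0.02641944, -0.02190043]), 'finger_force': 0.0, 'opening': 0.9971433163550262}
```

View pics/scene0.png

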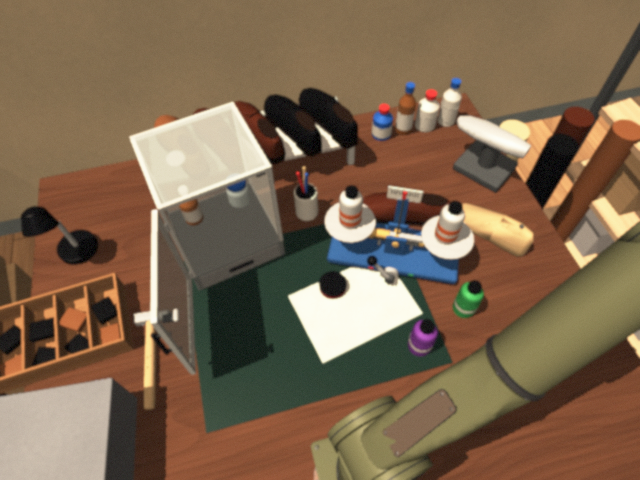

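View pics/top0.png

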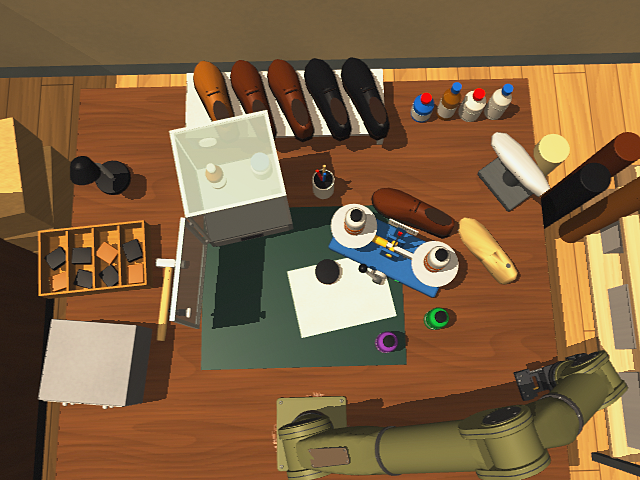

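The scene view shows the bottles on the pans at (350,207) and (450,222), with the lever ball near (372,261). The cabinet is at (215,200), its door open at (170,290). In the top view the bottles are at (354,218) and (438,258). The look-alikes are the green bottle at (437,318) and the purple one at (387,342). Next I'll enlarge the balance and the cabinet.

Run:
```python
import cv2,numpy as np
t=cv2.imread("pics/top0.png"); s=cv2.imread("pics/scene0.png")
a=cv2.resize(t[190:310,315:475],(800,600),interpolation=cv2.INTER_CUBIC); cv2.imwrite("pics/c1.png",a)
b=cv2.resize(t[105:335,155:305],(391,600),interpolation=cv2.INTER_CUBIC)
c=cv2.resize(s[100:380,120:290],(364,600),interpolation=cv2.INTER_CUBIC)
cv2.imwrite("pics/c2.png",np.hstack([b,c]))
```

```text
(no output)
```

View pics/c1.png

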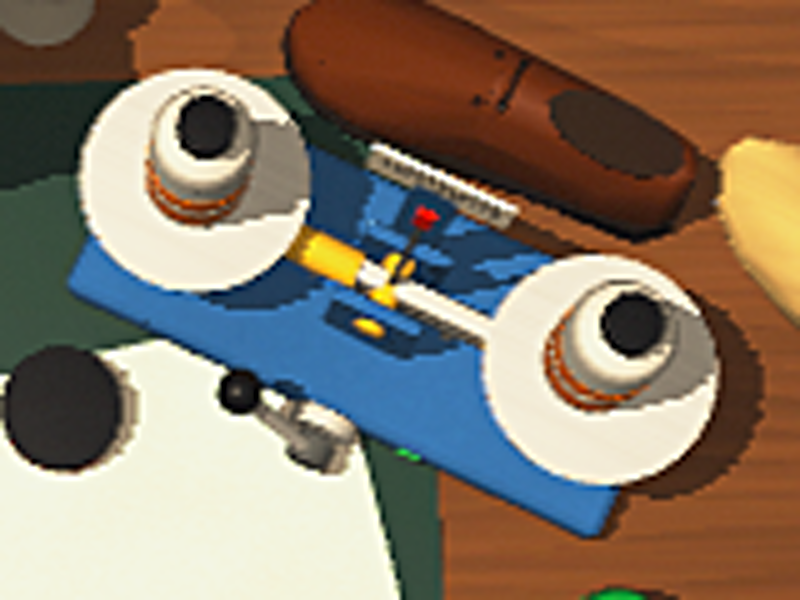

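View pics/c2.png

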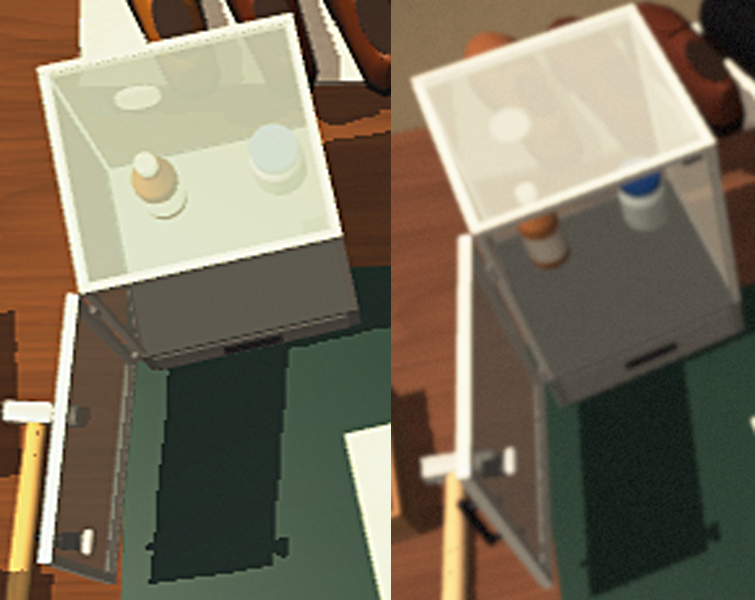

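Crop c1 shows the ball at (363,268), the pans at (354,226) and (435,264), and the caps at (356.4,215.4) and (441.6,254.6) in top-view pixels. Crop c2 gives the roof corners at (186.5,216), (286,196), (170,131) and (267,111), and the door's top free edge at about (172,321).

```bash
cat > h.py <<'E'
from plant import r
import numpy as np
from scipy.spatial.transform import Rotation as R
C={"top":([592.15,325.24,241.48],[[-0.0276,0.9777,-0.2081,0.1849],[-0.9996,-0.0264,0.0082,-0.0419],[0.0025,0.2082,0.9781,1.8265]]),
"scene":([478.67,327.69,237.86],[[-0.2688,0.8028,-0.5322,-0.1153],[-0.9632,-0.2288,0.1412,0.109],[-0.0084,0.5506,0.8347,1.1801]])}
def px(n,u,v,z):
    (f,cx,cy),T=C[n]; T=np.array(T)
    d=T[:,:3]@[(u-cx)/f,-(v-cy)/f,-1]; o=T[:,3]
    return o+d*(z-o[2])/d[2]
def rows(p,Rt):
    """shift/turn in pendant units from current measured pose to TCP p, rotation Rt"""
    s=r.get_state(); R0=R.from_quat(s["eef_rot"])
    return np.round(R0.inv().apply(np.array(p)-s["tool_pos"])/.15,3), np.round((R0.inv()*Rt).as_rotvec()/(np.pi/2),3)
def frame(z,y):
    z=np.array(z,float);z/=np.linalg.norm(z);y=np.array(y,float);y-=z*(y@z);y/=np.linalg.norm(y)
    return R.from_matrix(np.c_[np.cross(y,z),y,z])
E
python3 - <<'E'
from h import *
np.set_printoptions(precision=4,suppress=True)
P=lambda n,*a:print(n,px(*a))
P("ball","top",363,268.2,.108); P("ball s","scene",372,261,.108)
L=px("top",354,226,.13);Rr=px("top",435.2,263.8,.13);print("pans",L,Rr,np.linalg.norm(L-Rr))
P("capL","top",356.4,215.4,.26);P("capR","top",441.6,254.6,.26)
P("capL s","scene",351.5,192,.26);P("capR s","scene",455,208,.26)
q=[px("top",*a,.375) for a in((186.5,216.2),(286.2,195.9),(170.3,130.7),(267.4,110.8))]
for a in q: print("roof",a)
print(np.linalg.norm(q[0]-q[1]),np.linalg.norm(q[0]-q[2]))
P("door free top","top",172.3,321.7,.375); 
# scene c: scale 2.143 
for n,a in dict(fl=(475,228),fr=(715,140),bl=(412,78),br=(637,5)).items(): P("roof s "+n,"scene",120+(a[0]-391)/2.143,100+a[1]/2.143,.375)
P("door s","scene",120+(463-391)/2.143,100+478/2.143,.375)
for n,a in dict(prim=(545,262),gel=(645,225)).items(): P("front "+n,"scene",120+(a[0]-391)/2.143,100+a[1]/2.143,.075)
c=(L+Rr)/2; y=(L-Rr)/np.linalg.norm(L-Rr); print("yaw",np.arctan2(-y[0],y[1]))
for a in ["q","tool_pos"]: print(r.get_state()[a])
E
```

```text
ball [ 0.4673 -0.165   0.108 ]
ball s [ 0.4673 -0.1637  0.108 ]
pans [ 0.5902 -0.1421  0.13  ] [ 0.4709 -0.3738  0.13  ] 0.2606466315679453
capL [ 0.5887 -0.1421  0.26  ]
capR [ 0.4736 -0.3673  0.26  ]
capL s [ 0.5853 -0.1392  0.26  ]
capR s [ 0.4703 -0.3629  0.26  ]
roof [0.5685 0.2947 0.375 ]
roof [0.6151 0.0421 0.375 ]
roof [0.8    0.3418 0.375 ]
roof [0.8489 0.0883 0.375 ]
0.2568544618871073 0.23618306659590593
door free top [0.3042 0.3236 0.375 ]
roof s fl [0.5725 0.294  0.375 ]
roof s fr [0.6204 0.0423 0.375 ]
roof s bl [0.8013 0.3439 0.375 ]
roof s br [0.8497 0.0864 0.375 ]
door s [0.3065 0.3254 0.375 ]
front prim [0.7459 0.2782 0.075 ]
front gel [0.7704 0.1403 0.075 ]
yaw -0.47533269764968705
[ 1.3618  0.6899 -0.1945  1.5662  0.1573  0.9025 -0.2151]
[ 0.1501 -0.6061  0.238 ]
```

```bash
python3 -m pendant '[0.5,0,0,-0.7,0,0,0.15, 0.5,0,0,-0.7,0,0,0.3, 0.5,0,0,-0.7,0,0,0.458, 0.5,0,0,-0.7,0,0,0.458, 0.5,0,0,-0.7,0,0,0.458, 0.5,0,0,-0.7,0,0,0.458]'
python3 - <<'E'
from h import *
X=np.array([.889,-.458,0]);Y=np.array([.458,.889,0])
print(rows([.466,-.1645,.3],frame([0,0,-1],-Y)),r.get_state()["q"])
E
```

```text
clock: 0.7
tool_pos: [0.1503, -0.6063, 0.3434]
eef_rot: [0.972, -0.236, -0.0, -0.0]
contact_force: [-0.7, 0.3, 0.3]
opening: 0.508
finger_force: 0.0
(array([ 0.518, -3.583,  0.29 ]), array([-0.   ,  0.001, -0.001])) [ 1.25209926e+00  5.85550055e-01  3.04189568e-03  1.42579410e+00
 -1.40003550e-03  1.13110937e+00 -7.92305814e-01]
```

```bash
python3 -m pendant '[0.5,0,-1,0,0,0,0, 0.5,0,-1,0,0,0,0, 0.5,0,-1,0,0,0,0, 0.5,0,-1,0,0,0,0]' >/dev/null
python3 -m pendant '[0.5,0,-1,0,0,0,0, 0.5,0,-1,0,0,0,0, 0.5,0,-1,0,0,0,0, 0.5,0,-1,0,0,0,0]' >/dev/null
python3 -m pendant '[0.5,0,-1,0,0,0,0, 0.5,0,-1,0,0,0,0, 0.5,0,-1,0,0,0,0, 0.5,0,-1,0,0,0,0]'
python3 -m pendant '[0.5,0.52,-0.58,0,0,0,0, 0.5,0.52,-0.58,0,0,0,0, 0.5,0.52,-0.58,0.3,0,0,0, 0.5,0.52,-0.58,0.3,0,0,0, 0.5,0.52,-0.58,0.3,0,0,0]'
python3 - <<'E'
from h import *
Y=np.array([.458,.889,0])
print(rows([.466,-.1645,.1],frame([0,0,-1],-Y)),r.get_state()["q"])
E
```

```text
clock: 1.9
tool_pos: [0.36, -0.2015, 0.3439]
eef_rot: [0.973, -0.229, 0.001, -0.001]
contact_force: [-0.9, -0.5, 0.1]
opening: 0.5
finger_force: 0.0
clock: 2.4
tool_pos: [0.4647, -0.1668, 0.2981]
eef_rot: [0.972, -0.236, -0.002, 0.001]
contact_force: [-0.6, -0.1, -0.3]
opening: 0.499
finger_force: 0.0
(array([ 0.004, -0.02 ,  1.321]), array([ 0.001,  0.002, -0.001])) [ 0.32803738  0.43840931 -0.11605508  1.87226511  0.06750078  0.83785344
 -1.87004982]
```

```bash
python3 -m pendant '[0.5,0,-0.02,0.3,0,0,0, 0.5,0,-0.02,0.6,0,0,0, 0.5,0,-0.02,0.8,0,0,0, 0.5,0,-0.02,0.8,0,0,0]'
python3 -m pendant '[0.5,0,0,0.2,0,0,0, 0.5,0,0,0.4,0,0,0, 0.5,0,0,0.52,0,0,0, 0.5,0,0,0.52,0,0,0]'
python3 - <<'E'
from h import *
import cv2
s=r.snapshot("scene")["img"][:,:,::-1]; cv2.imwrite("pics/s1.png",cv2.resize(s[160:310,300:500],(800,600),interpolation=cv2.INTER_CUBIC))
Y=np.array([.458,.889,0])
print(rows([.466,-.1645,.1],frame([0,0,-1],-Y)))
E
```

```text
clock: 2.8
tool_pos: [0.4646, -0.1641, 0.1774]
eef_rot: [0.972, -0.237, -0.003, 0.001]
contact_force: [-0.2, -0.0, 0.2]
opening: 0.501
finger_force: 0.0
clock: 3.2
tool_pos: [0.4673, -0.164, 0.1014]
eef_rot: [0.972, -0.237, -0.0, 0.001]
contact_force: [0.5, -0.3, -0.9]
opening: 0.503
finger_force: 0.0
(array([-0.01 ,  0.008,  0.015]), array([ 0.   , -0.001, -0.001]))
```

View pics/s1.png

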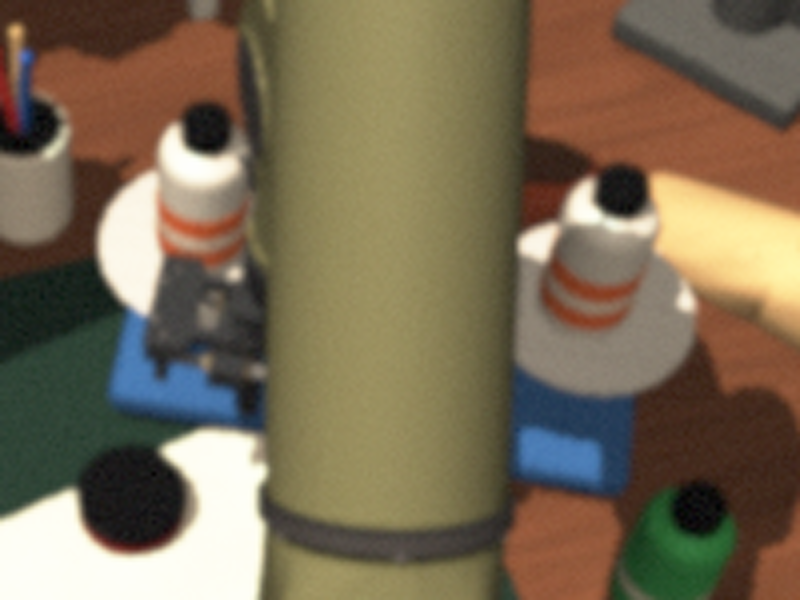

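The crop shows the fingers down at the balance front, the bottles undisturbed with their caps at (207,125) and (622,190), and the arm hiding the ball. I'll swing the lever now.

```bash
python3 -m pendant '[0.5,-0.01,0.13,0,0,0,0, 0.5,-0.01,0.26,0,0,0,0, 0.5,-0.01,0.39,0,0,0,0, 0.5,-0.01,0.52,0,0,0,0, 0.5,-0.01,0.63,0,0,0,0, 0.5,-0.01,0.74,0,0,0,0, 0.5,-0.01,0.74,0,0,0,0, 0.5,-0.01,0.74,0,0,0,0]'
python3 -m pendant '[0.5,0,0,0,0,0,0, 0.5,0,0,0,0,0,0, 0.5,0,0,0,0,0,0, 0.5,0,0,0,0,0,0, 0.5,0,0,0,0,0,0, 0.5,0,0,0,0,0,0, 0.5,0,0,0,0,0,0, 0.5,0,0,0,0,0,0, 0.5,0,0,0,0,0,0, 0.5,0,0,0,0,0,0]'
python3 - <<'E'
from h import *
import cv2
a=r.snapshot("scene")["img"][:,:,::-1]; cv2.imwrite("pics/scene2.png",a)
b=r.snapshot("top")["img"][:,:,::-1]; cv2.imwrite("pics/top2.png",b)
a=cv2.resize(a[170:290,320:480],(400,300),interpolation=cv2.INTER_CUBIC)
b1=cv2.resize(b[190:310,315:475],(400,300),interpolation=cv2.INTER_CUBIC)
s0=cv2.resize(cv2.imread("pics/scene0.png")[170:290,320:480],(400,300),interpolation=cv2.INTER_CUBIC)
t0=cv2.resize(cv2.imread("pics/top0.png")[190:310,315:475],(400,300),interpolation=cv2.INTER_CUBIC)
cv2.imwrite("pics/s2.png",np.vstack([np.hstack([s0,a]),np.hstack([t0,b1])]))
E
```

```text
clock: 4.05
tool_pos: [0.416, -0.2616, 0.1026]
eef_rot: [0.972, -0.237, 0.002, 0.001]
contact_force: [0.2, -0.5, -0.1]
opening: 0.502
finger_force: 0.0
clock: 5.05
tool_pos: [0.4151, -0.2606, 0.1007]
eef_rot: [0.972, -0.236, 0.0, 0.0]
contact_force: [1.2, -0.0, -0.5]
opening: 0.499
finger_force: 0.0
```

View pics/s2.png

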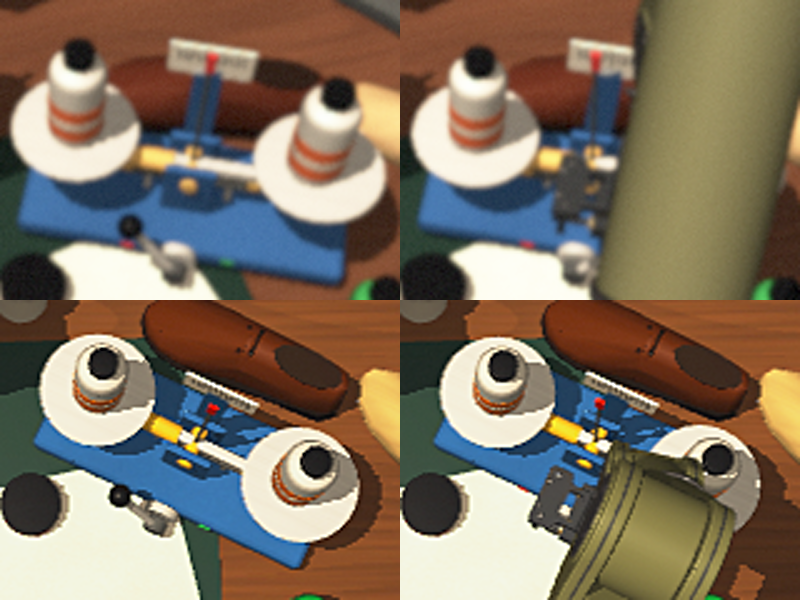

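Releasing the lever moved the red pointer tip left in both views: scene crop (212,62) to (196,60), top crop (212,108) to (200,103). The left cap also sank, so the **left bottle is heavier**. I'll swing the lever back.

```bash
python3 -m pendant '[0.5,0,-0.13,0,0,0,0, 0.5,0,-0.26,0,0,0,0, 0.5,0,-0.39,0,0,0,0, 0.5,0,-0.52,0,0,0,0, 0.5,0,-0.62,0,0,0,0, 0.5,0,-0.7,0,0,0,0, 0.5,0,-0.75,0,0,0,0, 0.5,0,-0.78,0,0,0,0, 0.5,0,-0.79,0,0,0,0, 0.5,0,-0.79,0,0,0,0, 0.5,0,-0.79,0,0,0,0]'
python3 - <<'E'
from h import *
s=r.get_state(); d=s["tool_pos"]-[.4416,-.2122,0]; print(d@[.458,.889,0], s["contact_force"]@[.458,.889,0])
E
```

```text
clock: 6.25
tool_pos: [0.4693, -0.1554, 0.1008]
eef_rot: [0.972, -0.236, -0.0, -0.0]
contact_force: [-1.0, -0.4, -0.9]
opening: 0.502
finger_force: 0.8
0.06315266593402688 -0.775265100887258
```

```bash
python3 -m pendant '[0.5,0,-0.01,0,0,0,0, 0.5,0,-0.02,0,0,0,0, 0.5,0,-0.02,0,0,0,0]'
python3 -m pendant '[0.5,0,0.06,0,0,0,0, 0.5,0,0.06,0,0,0,0, 0.5,0,0.06,-0.3,0,0,0, 0.5,0,0.06,-0.6,0,0,0, 0.5,0,0.06,-1,0,0,0, 0.5,0,0.06,-1,0,0,0]'
cat >> h.py <<'E'
D=[([1.36184019,.68992717,-.19453503,1.566205,.15727597,.90252762,-.21509615],[.15007,-.60613,.23798],[.992638,.121116,-.000148,-.000826]),
([1.25209926,.585550055,.00304189568,1.4257941,-.00140003550,1.13110937,-.792305814],[.1503,-.6063,.3434],[.972,-.236,0,0]),
([.32803738,.43840931,-.11605508,1.87226511,.06750078,.83785344,-1.87004982],[.4647,-.1668,.2981],[.972,-.236,-.002,.001])]
E
python3 - <<'E'
from h import *
from scipy.optimize import least_squares
import itertools
s=r.get_state(); print(list(s["q"]),list(s["tool_pos"]),list(s["eef_rot"]))
D.append((s["q"],s["tool_pos"],s["eef_rot"]))
# fit axes: chain R(ax,s*q) then translation (x,y,z)
ax="zyzyzyz"
def fk(p,sg,q):
    M=R.from_euler('z',p[0]); t=np.array([0,0,p[1]])
    for i in range(7):
        M=M*R.from_euler(ax[i],sg[i]*q[i]); t=t+M.apply(p[2+2*i:4+2*i][[0,0,1]]*[ (i%2==1),(i%2==0),1])
    return t,M*R.from_euler('z',p[-1])
best=[]
for sg in itertools.product([1,-1],repeat=6):
    sg=(-1,)+sg
    def f(p):
        o=[]
        for q,t,e in D:
            a,b=fk(p,sg,q); o+=list((a-t)*5)+list((b.inv()*R.from_quat(e)).as_rotvec())
        return np.array(o+list(.003*p))
    for y in(0,1.57,3.14):
        x0=np.zeros(17);x0[1]=.3;x0[5]=.35;x0[9]=.35;x0[15]=.2;x0[-1]=y
        k=least_squares(f,x0,max_nfev=60); best.append((k.cost,sg,k.x))
best.sort(key=lambda a:a[0])
for b in best[:4]: print(b[0],b[1],np.round(b[2],3))
E
```

```text
clock: 6.55
tool_pos: [0.4707, -0.1528, 0.1007]
eef_rot: [0.972, -0.236, -0.0, 0.0]
contact_force: [-1.9, -2.7, -2.6]
opening: 0.495
finger_force: 1.7
clock: 7.15
tool_pos: [0.4701, -0.161, 0.2559]
eef_rot: [0.972, -0.236, 0.006, -0.0]
contact_force: [0.7, -0.6, 0.6]
opening: 0.499
finger_force: 0.0
[np.float64(0.31587897485996247), np.float64(0.493214455486958), np.float64(-0.11946557861485055), np.float64(1.9351920647906098), np.float64(0.08669074368594235), np.float64(0.7067847614874133), np.float64(-1.9019129567837425)] [np.float64(0.4700677765594259), np.float64(-0.16100210639569068), np.float64(0.25591879585607125)] [np.float64(0.971761327545241), np.float64(-0.2358992389463551), np.float64(0.005604174512723732), np.float64(-0.0002541260950972336)]
1.3854661904981967e-05 (-1, 1, -1, 1, -1, 1, -1) [-6.000e-03  1.580e-01 -1.800e-02  1.580e-01 -3.000e-03  2.830e-01
 -2.700e-02  2.830e-01 -1.000e-03  1.720e-01  3.000e-03  1.720e-01
 -0.000e+00  1.500e-01  1.000e-03  1.500e-01  1.564e+00]
1.38546619049822e-05 (-1, 1, -1, 1, -1, 1, -1) [-6.000e-03  1.580e-01 -1.800e-02  1.580e-01 -3.000e-03  2.830e-01
 -2.700e-02  2.830e-01 -1.000e-03  1.720e-01  3.000e-03  1.720e-01
 -0.000e+00  1.500e-01  1.000e-03  1.500e-01  1.564e+00]
1.3854661904982548e-05 (-1, 1, -1, 1, -1, 1, -1) [-6.000e-03  1.580e-01 -1.800e-02  1.580e-01 -3.000e-03  2.830e-01
 -2.700e-02  2.830e-01 -1.000e-03  1.720e-01  3.000e-03  1.720e-01
 -0.000e+00  1.500e-01  1.000e-03  1.500e-01  1.564e+00]
5.78888047997338e-05 (-1, -1, -1, -1, -1, -1, -1) [-3.122e+00  1.840e-01  2.800e-02  1.840e-01 -2.000e-03  2.780e-01
  3.100e-02  2.780e-01  1.000e-03  1.720e-01 -2.000e-03  1.720e-01
  4.000e-03  1.710e-01  2.000e-03  1.710e-01 -1.551e+00]
```

```bash
cat > ik.py <<'E'
from h import *
from scipy.optimize import least_squares
P=np.array([-.006,.158,-.018,.158,-.003,.283,-.027,.283,-.001,.172,.003,.172,0,.15,.001,.15,1.564]);sg=(-1,1,-1,1,-1,1,-1)
lo=np.array([-3.01,-.46,-1.47,.13,-1,.04,-2.66]);hi=np.array([3.01,2.08,1.51,2.56,4.14,2.09,2.66])
def fk(q):
    M=R.from_euler('z',P[0]); t=np.array([0,0,P[1]])
    for i in range(7):
        M=M*R.from_euler("zyzyzyz"[i],sg[i]*q[i]); t=t+M.apply(P[2+2*i:4+2*i][[0,0,1]]*[(i%2==1),(i%2==0),1])
    return t,M*R.from_euler('z',P[-1])
def ik(p,Rt,q0,w=.01):
    f=lambda q:np.r_[(fk(q)[0]-p)*5,(fk(q)[1].inv()*Rt).as_rotvec(),w*(q-q0)]
    k=least_squares(f,np.clip(q0,lo+.01,hi-.01),bounds=(lo+.03,hi-.03)); a,b=fk(k.x)
    return k.x,np.linalg.norm(a-p),(b.inv()*Rt).magnitude()
def lean(yaw,al,flip):  # horizontal heading yaw, al below horizontal
    h=np.array([np.cos(yaw),np.sin(yaw),0]); z=h*np.cos(al)-np.array([0,0,np.sin(al)])
    return frame(z,np.array([-h[1],h[0],0])*flip),z
E
python3 - <<'E'
from ik import *
np.set_printoptions(precision=2,suppress=True)
q0=r.get_state()["q"]
for nm,B,yaws in (("pan",[.588,-.142,.215],(-.6,-.238,.1)),("cab",[.65,.18,.162],(-.1,.193,.45))):
  for yaw in yaws:
    for al in (35,45,55):
      for fl in(1,-1):
        Rt,z=lean(yaw,np.radians(al),fl); p=np.array(B)+z*.014
        bst=None
        for s in range(6):
            rng=np.random.default_rng(s); g=q0 if s==0 else rng.uniform(lo,hi)
            k=ik(p,Rt,g,.002)
            if k[1]<.004 and k[2]<.02:
                c=np.abs(k[0]-q0).max()
                if bst is None or c<bst[0]: bst=(c,k[0])
        print(nm,yaw,al,fl,bst)
E
```

```text
pan -0.6 35 1 (np.float64(2.192790031753259), array([ 0.14,  0.79, -0.4 ,  2.35,  2.28,  1.13, -1.32]))
pan -0.6 35 -1 (np.float64(4.022027956418012), array([ 0.44,  0.93, -0.94,  2.34,  2.15,  1.45,  2.12]))
pan -0.6 45 1 (np.float64(2.0444529342901956), array([ 0.21,  0.71, -0.42,  2.25,  2.13,  0.84, -1.1 ]))
pan -0.6 45 -1 (np.float64(4.2255740777735395), array([ 0.54,  0.87, -1.  ,  2.24,  1.98,  1.22,  2.32]))
pan -0.6 55 1 (np.float64(1.6774012931177977), array([ 0.74,  1.06, -1.44,  2.11,  1.76,  1.44, -0.45]))
pan -0.6 55 -1 (np.float64(4.472202970513403), array([ 0.6 ,  0.82, -1.01,  2.12,  1.76,  1.03,  2.57]))
pan -0.238 35 1 (np.float64(2.2484214287413997), array([ 0.82,  1.19, -1.44,  2.41,  2.34,  1.51, -0.41]))
pan -0.238 35 -1 (np.float64(4.3817744434518175), array([ 0.73,  1.02, -1.15,  2.41,  2.44,  1.33,  2.48]))
pan -0.238 45 1 (np.float64(2.014292825107696), array([ 0.85,  1.1 , -1.44,  2.29,  2.1 ,  1.3 , -0.3 ]))
pan -0.238 45 -1 (np.float64(4.53191295673544), array([ 0.76,  0.92, -1.15,  2.3 ,  2.2 ,  1.06,  2.63]))
pan -0.238 55 1 (np.float64(1.7973034019155
[... 1982 characters left out ...]
12956783742), array([-0.04,  0.84, -0.6 ,  2.01,  2.05,  0.57,  2.63]))
cab 0.45 35 1 (np.float64(2.392892479388291), array([ 0.42,  1.37, -1.44,  2.2 ,  2.48,  1.23, -0.04]))
cab 0.45 35 -1 (np.float64(4.531912956783742), array([ 0.29,  1.11, -1.02,  2.21,  2.68,  1.  ,  2.63]))
cab 0.45 45 1 (np.float64(2.1122855002062897), array([ 0.4 ,  1.28, -1.44,  2.1 ,  2.2 ,  1.13,  0.07]))
cab 0.45 45 -1 (np.float64(4.531912956783649), array([ 0.2 ,  0.96, -0.85,  2.11,  2.49,  0.71,  2.63]))
cab 0.45 55 1 (np.float64(2.1550095370357236), array([ 0.38,  1.23, -1.44,  1.98,  1.91,  1.09,  0.25]))
cab 0.45 55 -1 (np.float64(4.531912956783738), array([-0.  ,  0.82, -0.51,  2.  ,  2.33,  0.35,  2.63]))
```

Run:
```python
from ik import *
np.set_printoptions(precision=2,suppress=True)
st=r.get_state(); q=st["q"]; p0=st["tool_pos"]; R0=R.from_quat(st["eef_rot"])
def run(q,pa,Ra,pb,rv,n,tag):
    bad=0
    for i in range(1,n+1):
        s=i/n; qn,e1,e2=ik(pa+(pb-pa)*s,Ra*R.from_rotvec(rv*s),q,.02)
        bad=max(bad,np.abs(qn-q).max()); q=qn
        if i%(n//4)==0: print(tag,i,q,round(e1,4),round(e2,3),"step",round(bad,2))
    return q
for F in ([.42,-.10,.42],[.45,0,.38]):
  F=np.array(F); qa=run(q,p0,R0,F,np.zeros(3),4,"mv")
  for al in(40,):
    Rt,z=lean(-.1,np.radians(al),1)
    rv=(R0.inv()*Rt).as_rotvec(); n=np.linalg.norm(rv)
    for k in(rv,rv*(1-2*np.pi/n)):
        print("rot",k); run(qa,F,R0,F,k,24,"rot")
    Rt,z=lean(-.1,np.radians(al),-1); run(qa,F,R0,F,(R0.inv()*Rt).as_rotvec(),16,"direct")
```

```text
mv 1 [ 0.3   0.42 -0.13  1.92  0.07  0.8  -1.91] 0.0 0.0 step 0.09
mv 2 [ 0.28  0.34 -0.13  1.89  0.06  0.9  -1.93] 0.0 0.0 step 0.1
mv 3 [ 0.27  0.28 -0.14  1.86  0.05  1.   -1.94] 0.0 0.0 step 0.1
mv 4 [ 0.25  0.21 -0.15  1.81  0.04  1.11 -1.96] 0.0 0.0 step 0.11
rot [ 1.17 -0.22  2.54]
rot 6 [ 0.37  0.19 -0.06  1.89 -0.32  0.99 -2.21] 0.0 0.0 step 0.06
rot 12 [ 0.46  0.13 -0.01  2.09 -0.72  0.78 -2.41] 0.0 0.0 step 0.07
rot 18 [ 1.61  0.22 -1.24  2.26 -0.97  0.4  -2.63] 0.0142 0.153 step 0.57
rot 24 [ 1.8   0.49 -1.44  2.31 -0.97  0.27 -2.63] 0.0647 0.706 step 0.57
rot [-1.45  0.28 -3.15]
rot 6 [ 0.09  0.2  -0.27  1.89  0.47  1.11 -1.64] 0.0 0.0 step 0.07
rot 12 [ 0.01  0.13 -0.37  2.14  0.9   0.96 -1.34] 0.0 0.0 step 0.08
rot 18 [ 0.05  0.03 -0.35  2.41  1.48  0.62 -1.04] 0.0 0.0 step 0.12
rot 24 [ 0.05 -0.02  0.08  2.49  3.26  0.2  -1.67] 0.0003 0.004 step 0.55
direct 4 [ 0.26  0.12 -0.17  1.96  0.07  0.84 -1.91] 0.0 0.0 step 0.07
direct 8 [ 0.27  0.03 -0.17  2.13  0.09  0.54 -1.83] 0.0 0.0 step 0.08
direct 12 [ 0.28 -0.02 -0.15  2.3   0.05  0.2  -1.7 ] 0.0 0.0 step 0.09
direct 
[... 543 characters left out ...]
.63] 0.0298 0.342 step 0.45
rot 24 [ 1.46  0.68 -1.44  2.33 -0.97  0.07 -2.63] 0.0779 0.881 step 0.45
rot [-1.45  0.28 -3.15]
rot 6 [-0.14  0.31 -0.27  1.88  0.48  1.12 -1.9 ] 0.0 0.0 step 0.07
rot 12 [-0.26  0.28 -0.36  2.09  0.91  1.07 -1.6 ] 0.0 0.0 step 0.07
rot 18 [-0.25  0.21 -0.43  2.38  1.43  0.89 -1.31] 0.0 0.0 step 0.1
rot 24 [ 0.11  0.13 -0.49  2.53  2.24  0.51 -1.01] 0.0002 0.002 step 0.16
direct 4 [-0.02  0.19 -0.17  2.    0.18  0.75 -2.26] 0.0 0.0 step 0.07
direct 8 [-0.1   0.12 -0.13  2.17  0.43  0.48 -2.44] 0.0 0.0 step 0.08
direct 12 [-1.19  0.14  1.09  2.38  0.73  0.08 -2.63] 0.0002 0.002 step 0.57
direct 16 [-1.43  0.12  1.33  2.39  0.84  0.07 -2.63] 0.0159 0.176 step 0.57
```

```bash
cat > sim.py <<'E'
from ik import *
np.set_printoptions(precision=2,suppress=True)
def run(q,pa,Ra,pb,rv,n,tag):
    bad=0;E=0
    for i in range(1,n+1):
        s=i/n; qn,e1,e2=ik(pa+(pb-pa)*s,Ra*R.from_rotvec(rv*s),q,.02)
        bad=max(bad,np.abs(qn-q).max()); E=max(E,e1,e2); q=qn
    print(tag,q,"err",round(E,3),"step",round(bad,2)); return q
E
python3 - <<'E'
from sim import *
st=r.get_state(); q0=st["q"]; p0=st["tool_pos"]; R0=R.from_quat(st["eef_rot"]); Z=np.zeros(3)
F=np.array([.50,-.02,.42])
Cx=np.array([.981,.192,0])
for al in(40,45):
  for yaw in(-.238,0):
    print("==",al,yaw)
    q=run(q0,p0,R0,F,Z,6,"F")
    Rt,z=lean(yaw,np.radians(al),1); rv=(R0.inv()*Rt).as_rotvec(); rv*=1-2*np.pi/np.linalg.norm(rv)
    q=run(q,F,R0,F,rv/2,12,"r1"); q=run(q,F,R0*R.from_rotvec(rv/2),F,rv/2,12,"r2"); print(rv/np.pi)
    G=np.array([.588,-.142,.215])+z*.014; pre=G-.1*z
    q=run(q,F,Rt,pre,Z,8,"pre"); q=run(q,pre,Rt,G,Z,5,"G"); up=G+[0,0,.07]; q=run(q,G,Rt,up,Z,5,"up")
    Rc,zc=lean(.193,np.radians(al),1); A=np.array([.6458,.179,.165])+zc*.014; B=A-Cx*.18+[0,0,.04]
    q=run(q,up,Rt,B,(Rt.inv()*Rc).as_rotvec(),12,"B"); q=run(q,B,Rc,A+[0,0,.015],Z,8,"A")
E
```

```text
== 40 -0.238
F [ 0.05  0.33 -0.15  1.64  0.06  1.16 -2.16] err 0.0 step 0.08
r1 [-0.17  0.31 -0.35  1.87  0.83  1.18 -1.39] err 0.0 step 0.07
r2 [ 0.04  0.12 -0.37  2.33  1.78  0.46 -0.59] err 0.0 step 0.1
[-0.45  0.05 -0.97]
pre [ 0.43  0.55 -0.55  2.53  2.61  0.86 -1.17] err 0.001 step 0.17
G [ 0.42  0.75 -0.51  2.37  2.67  0.9  -1.12] err 0.0 step 0.04
up [ 0.42  0.57 -0.49  2.31  2.59  0.67 -1.07] err 0.0 step 0.05
B [ 0.17  1.02 -1.44  2.53  1.96  1.51 -0.7 ] err 0.126 step 0.46
A [ 0.28  1.22 -1.36  2.17  2.28  1.38 -0.33] err 0.076 step 0.08
== 40 0
F [ 0.05  0.33 -0.15  1.64  0.06  1.16 -2.16] err 0.0 step 0.08
r1 [-0.17  0.27 -0.35  1.97  0.93  1.06 -1.41] err 0.0 step 0.08
r2 [ 0.28  0.11 -0.43  2.35  2.47  0.22 -0.97] err 0.001 step 0.25
[-0.47  0.12 -1.03]
pre [ 0.69  0.57 -0.61  2.48  3.02  0.69 -1.14] err 0.001 step 0.16
G [ 0.58  0.76 -0.54  2.34  2.98  0.75 -1.08] err 0.0 step 0.04
up [ 0.6   0.59 -0.56  2.28  2.95  0.53 -1.1 ] err 0.0 step 0.04
B [ 0.17  1.02 -1.44  2.53  1.96  1.51 -0.7 ] err 0.126 step 0.41
A [ 0.28  1.22 -1.36  2.17  2.28  1.38 -0.33] err 0.076 st
[... 416 characters left out ...]
r 0.0 step 0.05
B [ 0.19  1.   -1.44  2.53  1.94  1.45 -0.68] err 0.072 step 0.32
A [ 0.28  1.17 -1.34  2.12  2.15  1.28 -0.28] err 0.024 step 0.08
== 45 0
F [ 0.05  0.33 -0.15  1.64  0.06  1.16 -2.16] err 0.0 step 0.08
r1 [-0.12  0.26 -0.37  1.94  0.85  1.04 -1.29] err 0.0 step 0.07
r2 [ 0.15  0.1  -0.27  2.27  1.65  0.1  -0.15] err 0.001 step 0.17
[-0.43  0.11 -1.05]
pre [ 0.86  0.58 -0.9   2.38  2.57  0.52 -0.71] err 0.003 step 0.35
G [ 0.73  0.79 -0.82  2.27  2.59  0.65 -0.66] err 0.0 step 0.04
up [ 0.74  0.61 -0.79  2.21  2.49  0.43 -0.63] err 0.0 step 0.05
B [ 0.19  1.   -1.44  2.53  1.94  1.45 -0.68] err 0.072 step 0.25
A [ 0.28  1.17 -1.34  2.12  2.15  1.28 -0.28] err 0.024 step 0.08
```

Run:
```python
from sim import *
C=np.array([.981,.192,0]); g=np.array([.42,.57,-.49,2.31,2.59,.67,-1.07])
for al in(40,45,50):
  for yaw in(0,.193,.4,.6):
    Rc,zc=lean(yaw,np.radians(al),1)
    for dx,dz in((0,.015),(.09,.03),(.12,.03),(.12,.09)):
      p=np.array([.6458,.179,.165])+zc*.014-C*dx+[0,0,dz]; k=ik(p,Rc,g,.01); print(al,yaw,dx,dz,k[0],round(k[1],4),round(k[2],3))
```

```text
40 0 0 0.015 [-0.19  0.86 -0.52  2.16  2.31  0.97 -1.05] 0.0 0.0
40 0 0.09 0.03 [-0.23  0.81 -0.57  2.41  2.31  1.14 -1.22] 0.0 0.0
40 0 0.12 0.03 [-0.26  0.82 -0.59  2.49  2.3   1.22 -1.29] 0.0 0.0
40 0 0.12 0.09 [-0.23  0.64 -0.6   2.44  2.2   1.04 -1.17] 0.0 0.0
40 0.193 0 0.015 [-0.08  0.86 -0.55  2.19  2.54  0.89 -1.  ] 0.0 0.0
40 0.193 0.09 0.03 [-0.11  0.82 -0.61  2.44  2.53  1.1  -1.13] 0.0 0.0
40 0.193 0.12 0.03 [-0.09  0.85 -0.71  2.53  2.48  1.22 -1.13] 0.0001 0.001
40 0.193 0.12 0.09 [-0.1   0.65 -0.64  2.48  2.44  0.98 -1.11] 0.0 0.0
40 0.4 0 0.015 [ 0.04  0.87 -0.6   2.19  2.77  0.77 -0.93] 0.0 0.0
40 0.4 0.09 0.03 [ 0.04  0.83 -0.65  2.44  2.76  0.98 -1.01] 0.0 0.0
40 0.4 0.12 0.03 [ 0.05  0.85 -0.72  2.53  2.72  1.09 -1.  ] 0.0001 0.001
40 0.4 0.12 0.09 [ 0.06  0.66 -0.69  2.48  2.7   0.86 -1.03] 0.0 0.0
40 0.6 0 0.015 [ 0.17  0.89 -0.66  2.14  2.97  0.6  -0.86] 0.0 0.0
40 0.6 0.09 0.03 [ 0.19  0.84 -0.7   2.4   2.97  0.81 -0.9 ] 0.0 0.0
40 0.6 0.12 0.03 [ 0.18  0.84 -0.71  2.49  2.97  0.9  -0.91] 0.0 0.0
40 0.6 0.12 0.09 [ 0.23  0.68 -0.76  2.44  2.92  0.7  -0.94] 0.
[... 1497 characters left out ...]
8] 0.0 0.0
50 0.193 0.12 0.03 [-0.11  0.72 -0.58  2.41  2.39  0.81 -1.04] 0.0 0.0
50 0.193 0.12 0.09 [-0.12  0.55 -0.53  2.35  2.27  0.61 -0.92] 0.0 0.0
50 0.4 0 0.015 [-0.05  0.79 -0.46  2.07  2.59  0.44 -0.85] 0.0 0.0
50 0.4 0.09 0.03 [ 0.    0.73 -0.57  2.32  2.61  0.63 -0.92] 0.0 0.0
50 0.4 0.12 0.03 [ 0.01  0.72 -0.6   2.4   2.61  0.71 -0.95] 0.0 0.0
50 0.4 0.12 0.09 [ 0.01  0.56 -0.57  2.35  2.54  0.49 -0.91] 0.0 0.0
50 0.6 0 0.015 [ 0.06  0.81 -0.52  2.04  2.8   0.32 -0.8 ] 0.0 0.0
50 0.6 0.09 0.03 [ 0.11  0.74 -0.61  2.29  2.81  0.49 -0.84] 0.0 0.0
50 0.6 0.12 0.03 [ 0.12  0.73 -0.64  2.37  2.81  0.57 -0.86] 0.0 0.0
50 0.6 0.12 0.09 [ 0.15  0.58 -0.64  2.32  2.77  0.37 -0.86] 0.0 0.0
```

Run:
```python
from ik import *
print(rows([.50,-.02,.42],R.from_quat(r.get_state()["eef_rot"])))
R0=frame([0,0,-1],[-.458,-.889,0]);Rt,z=lean(-.238,np.pi/4,1); rv=(R0.inv()*Rt).as_rotvec(); rv*=1-2*np.pi/np.linalg.norm(rv); print(np.round(rv/np.pi,3))
```

```text
(array([-0.242, -0.93 , -1.094]), array([0., 0., 0.]))
[-0.409  0.049 -0.987]
```

```bash
python3 -m pendant '[0.6,0,0,-0.5,0,0,0, 0.8,-0.24,-0.4,-1,0,0,0, 1,-0.24,-0.93,-1,0,0,0, 1,-0.24,-0.93,-1,0,0,0, 1,-0.24,-0.93,-1,0,0,0, 1,-0.24,-0.93,-1,0,0,0]'
python3 -m pendant '[1,0,0,-0.1,-0.409,0.049,-0.987, 1,0,0,-0.1,-0.409,0.049,-0.987, 1,0,0,-0.1,-0.409,0.049,-0.987, 1,0,0,-0.1,-0.409,0.049,-0.987, 1,0,0,-0.1,-0.409,0.049,-0.987, 1,0,0,-0.1,-0.409,0.049,-0.987, 1,0,0,-0.1,-0.409,0.049,-0.987, 1,0,0,-0.1,-0.409,0.049,-0.987, 1,0,0,-0.1,-0.409,0.049,-0.987, 1,0,0,-0.1,-0.409,0.049,-0.987, 1,0,0,-0.1,-0.409,0.049,-0.987, 1,0,0,-0.1,-0.409,0.049,-0.987]'
python3 - <<'E'
from ik import *
s=r.get_state(); print(s["q"], fk(s["q"])[0]-s["tool_pos"]); Rt,z=lean(-.238,np.pi/4,1); print(rows([.5,-.02,.42],Rt))
E
```

```text
clock: 7.75
tool_pos: [0.5007, -0.0144, 0.4024]
eef_rot: [0.973, -0.232, 0.002, -0.002]
contact_force: [0.6, 0.3, -0.5]
opening: 0.995
finger_force: 0.0
clock: 8.95
tool_pos: [0.4974, -0.0204, 0.4146]
eef_rot: [0.81, 0.512, -0.035, 0.285]
contact_force: [0.3, -0.2, 0.3]
opening: 0.998
finger_force: 0.0
[-0.14554446  0.30679467 -0.38506076  1.88749816  0.77279896  1.15735801
 -1.35216338] [-0.0102396   0.01268714 -0.00648162]
(array([-0.002,  0.029, -0.027]), array([-0.41 ,  0.048, -0.985]))
```

```bash
python3 -m pendant '[1,0,0,0,-0.41,0.048,-0.985, 1,0,0,0,-0.41,0.048,-0.985, 1,0,0,0,-0.41,0.048,-0.985, 1,0,0,0,-0.41,0.048,-0.985, 1,0,0,0,-0.41,0.048,-0.985, 1,0,0,0,-0.41,0.048,-0.985, 1,0,0,0,-0.41,0.048,-0.985, 1,0,0,0,-0.41,0.048,-0.985, 1,0,0,0,-0.41,0.048,-0.985, 1,0,0,0,-0.41,0.048,-0.985, 1,0,0,0,-0.41,0.048,-0.985, 1,0,0,0,-0.41,0.048,-0.985]'
python3 - <<'E'
from ik import *
s=r.get_state(); print(s["q"]); Rt,z=lean(-.238,np.pi/4,1); G=np.array([.588,-.1415,.214])+.013*z
print(rows(G-.11*z,Rt),rows(G,Rt),G)
E
```

```text
clock: 10.15
tool_pos: [0.498, -0.0228, 0.4155]
eef_rot: [0.114, 0.916, -0.046, 0.381]
contact_force: [-0.5, -0.7, 0.5]
opening: 1.003
finger_force: 0.0
[ 0.09049977  0.10166215 -0.41892761  2.33775222  1.5767386   0.424353
 -0.4049212 ]
(array([ 0.403, -0.627,  0.849]), array([-0.003,  0.002, -0.004])) (array([ 0.405, -0.624,  1.582]), array([-0.003,  0.002, -0.004])) [ 0.59693327 -0.14366719  0.20480761]
```

```bash
python3 -m pendant '[1,0.13,-0.2,0,0,0,0, 1,0.26,-0.4,0.2,0,0,0, 1,0.4,-0.63,0.45,0,0,0, 1,0.4,-0.63,0.7,0,0,0, 1,0.4,-0.63,0.85,0,0,0, 1,0.4,-0.63,0.85,0,0,0, 1,0.4,-0.63,0.85,0,0,0]'
python3 - <<'E'
from ik import *
import cv2
s=r.get_state(); print(s["q"]); Rt,z=lean(-.238,np.pi/4,1); G=np.array([.588,-.1415,.214])+.013*z
print(rows(G,Rt))
a=r.snapshot("scene")["img"][:,:,::-1]; b=r.snapshot("top")["img"][:,:,::-1]
f=lambda i,x,y:cv2.resize(i[y:y+150,x:x+120],(400,500),interpolation=cv2.INTER_CUBIC)
cv2.imwrite("pics/g1.png",np.hstack([f(a,300,160),f(b,310,160)]))
E
```

```text
clock: 10.85
tool_pos: [0.5231, -0.1237, 0.2808]
eef_rot: [0.114, 0.917, -0.045, 0.38]
contact_force: [-0.5, 0.3, 0.4]
opening: 0.999
finger_force: 0.0
[ 0.40063157  0.47861705 -0.48859684  2.50886179  2.56845472  0.68849502
 -1.15613345]
(array([-0.003, -0.011,  0.719]), array([-0.001, -0.001, -0.005]))
```

View pics/g1.png

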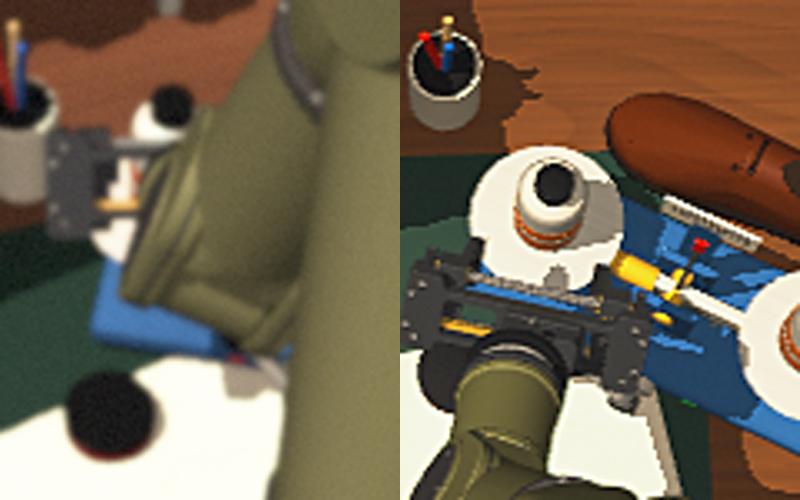

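The crop shows the open fingers at (470,245) and (605,268), lined up on the left bottle with its cap at (555,185). The pointer is back at its arrested pixel, so I'll advance and grip.

```bash
python3 -m pendant '[1,0,-0.01,0.2,0,0,0, 1,0,-0.01,0.4,0,0,0, 1,0,-0.01,0.58,0,0,0, 1,0,-0.01,0.72,0,0,0, 1,0,-0.01,0.72,0,0,0, 1,0,-0.01,0.72,0,0,0]'
python3 -m pendant '[0.75,0,0,0,0,0,0, 0.7,0,0,0,0,0,0, 0.6,0,0,0,0,0,0, 0.5,0,0,0,0,0,0, 0.5,0,0,0,0,0,0, 0.5,0,0,0,0,0,0]' 25
python3 - <<'E'
from ik import *
s=r.get_state(); print(s["q"]); Rt,z=lean(-.238,np.pi/4,1); G=np.array([.588,-.1415,.214])+.013*z
print(rows(G,Rt),rows(s["tool_pos"]+[0,0,.08],Rt))
E
```

```text
clock: 11.55
tool_pos: [0.597, -0.1422, 0.2098]
eef_rot: [0.111, 0.916, -0.046, 0.383]
contact_force: [-0.3, -0.6, 0.0]
opening: 0.998
finger_force: 0.0
clock: 12.15
tool_pos: [0.5974, -0.142, 0.2075]
eef_rot: [0.111, 0.916, -0.045, 0.382]
contact_force: [-0.7, 2.7, 3.8]
opening: 0.667
finger_force: 24.9
[ 0.399625    0.71409402 -0.46308872  2.37543884  2.64351431  0.79165425
 -1.12966187]
(array([ 0.013, -0.012,  0.012]), array([ 0.   ,  0.003, -0.002])) (array([-0.379,  0.001, -0.375]), array([ 0.   ,  0.003, -0.002]))
```

```bash
python3 -m pendant '[0.5,-0.06,0,-0.06,0,0,0, 0.5,-0.15,0,-0.15,0,0,0, 0.5,-0.25,0,-0.25,0,0,0, 0.5,-0.38,0,-0.38,0,0,0, 0.5,-0.38,0,-0.38,0,0,0, 0.5,-0.38,0,-0.38,0,0,0]'
python3 - <<'E'
from sim import *
s=r.get_state(); q=s["q"]; p0=s["tool_pos"]; R0=R.from_quat(s["eef_rot"]); print(q)
C=np.array([.981,.192,0]); 
Rc,zc=lean(.193,np.pi/4,1)
# bottle axis target cab x=-60,y=0; TCP = axis + .0094 horizontally fwd
A=np.array([.7095,.1917,0])-.060*C+.0094*C; A[2]=.075+.0785
Bp=A-.125*C+[0,0,.06]; W1=np.array([.53,-.03,.29])
print("A",A,"B",Bp,"bottom z at lift", p0[2]-.0775)
qq=run(q,p0,R0,W1,(R0.inv()*Rc).as_rotvec()*.5,8,"W1"); Rm=R0*R.from_rotvec((R0.inv()*Rc).as_rotvec()*.5)
qq=run(qq,W1,Rm,Bp,(Rm.inv()*Rc).as_rotvec(),8,"B"); qq=run(qq,Bp,Rc,A+[0,0,.012],np.zeros(3),8,"A")
print(rows(W1,Rm))
E
```

```text
clock: 12.75
tool_pos: [0.5953, -0.1432, 0.2861]
eef_rot: [0.112, 0.917, -0.045, 0.38]
contact_force: [-0.3, 0.5, -5.8]
opening: 0.672
finger_force: 24.9
[ 0.39  0.51 -0.41  2.3   2.54  0.52 -1.05]
A [0.66 0.18 0.15] B [0.54 0.16 0.21] bottom z at lift 0.20863515261420462
W1 [ 0.28  0.44 -0.52  2.44  2.56  0.58 -1.07] err 0.0 step 0.05
B [-0.12  0.68 -0.58  2.45  2.44  0.89 -1.1 ] err 0.0 step 0.05
A [-0.11  0.83 -0.49  2.12  2.46  0.72 -0.95] err 0.0 step 0.04
(array([ 0.41,  0.63, -0.45]), array([-0.1,  0. , -0.1]))
```

```bash
python3 -m pendant '[0.5,0.1,0.12,-0.1,0,0,0, 0.5,0.2,0.3,-0.2,-0.03,0,-0.03, 0.5,0.3,0.45,-0.3,-0.06,0,-0.06, 0.5,0.41,0.63,-0.45,-0.1,0,-0.1, 0.5,0.41,0.63,-0.45,-0.1,0,-0.1, 0.5,0.41,0.63,-0.45,-0.1,0,-0.1]'
python3 - <<'E'
from ik import *
C=np.array([.981,.192,0]); Rc,zc=lean(.193,np.pi/4,1)
A=np.array([.7095,.1917,0])-.0506*C; A[2]=.1535
print(r.get_state()["q"],rows(A-.125*C+[0,0,.06],Rc))
E
```

```text
clock: 13.35
tool_pos: [0.5296, -0.0296, 0.2898]
eef_rot: [0.01, 0.924, -0.003, 0.382]
contact_force: [0.4, -0.2, -4.9]
opening: 0.671
finger_force: 24.9
[ 0.30134696  0.45493236 -0.54935793  2.51210096  2.60018073  0.65094019
 -1.11444228] (array([0.343, 1.25 , 0.38 ]), array([-0.095, -0.   , -0.097]))
```

```bash
python3 -m pendant '[0.5,0.05,0.25,0.05,0,0,0, 0.5,0.1,0.5,0.1,-0.03,0,-0.03, 0.5,0.2,0.8,0.2,-0.06,0,-0.06, 0.5,0.34,1,0.38,-0.095,0,-0.097, 0.5,0.34,1,0.38,-0.095,0,-0.097, 0.5,0.34,1,0.38,-0.095,0,-0.097, 0.5,0.34,1,0.38,-0.095,0,-0.097]'
python3 - <<'E'
from ik import *
C=np.array([.981,.192,0]); Rc,zc=lean(.193,np.pi/4,1)
A=np.array([.7095,.1917,0])-.0506*C; A[2]=.1535
print(r.get_state()["q"],rows(A-.125*C+[0,0,.06],Rc),rows(A-.125*C+[0,0,.025],Rc),rows(A+[0,0,.015],Rc))
E
```

```text
clock: 14.05
tool_pos: [0.5386, 0.1189, 0.216]
eef_rot: [-0.088, 0.919, 0.035, 0.383]
contact_force: [0.0, -0.1, -5.1]
opening: 0.669
finger_force: 24.9
[-0.01081117  0.70868902 -0.62299247  2.54662713  2.53155999  0.9801785
 -1.12383565] (array([-0.017,  0.258,  0.04 ]), array([-0.003,  0.003,  0.   ])) (array([0.149, 0.258, 0.204]), array([-0.003,  0.003,  0.   ])) (array([-0.39 ,  0.261,  0.842]), array([-0.003,  0.003,  0.   ]))
```

```bash
python3 -m pendant '[0.5,-0.02,0.13,0.04,0,0,0, 0.5,-0.02,0.26,0.04,0,0,0, 0.5,-0.02,0.26,0.04,0,0,0, 0.5,-0.1,0.26,0.2,0,0,0, 0.5,-0.2,0.26,0.42,0,0,0, 0.5,-0.3,0.26,0.63,0,0,0, 0.5,-0.39,0.26,0.84,0,0,0, 0.5,-0.39,0.26,0.84,0,0,0, 0.5,-0.39,0.26,0.84,0,0,0]'
python3 - <<'E'
from ik import *
import cv2
C=np.array([.981,.192,0]); Rc,zc=lean(.193,np.pi/4,1)
A=np.array([.7095,.1917,0])-.0506*C; A[2]=.1535
print(r.get_state()["q"],rows(A,Rc),rows(A-[0,0,.005],Rc))
a=r.snapshot("scene")["img"][:,:,::-1]; b=r.snapshot("top")["img"][:,:,::-1]
cv2.imwrite("pics/p1.png",np.hstack([cv2.resize(i,(400,500),interpolation=cv2.INTER_CUBIC) for i in(a[90:315,120:300],b[100:325,150:330])]))
E
```

```text
clock: 14.95
tool_pos: [0.6593, 0.1817, 0.1694]
eef_rot: [-0.088, 0.919, 0.035, 0.383]
contact_force: [-0.0, 0.1, -4.6]
opening: 0.672
finger_force: 25.0
[-0.08431778  0.84160491 -0.53470929  2.18776693  2.47479129  0.80154019
 -0.95984159] (array([0.072, 0.001, 0.077]), array([-0.002,  0.003,  0.   ])) (array([0.096, 0.001, 0.101]), array([-0.002,  0.003,  0.   ]))
```

View pics/p1.png

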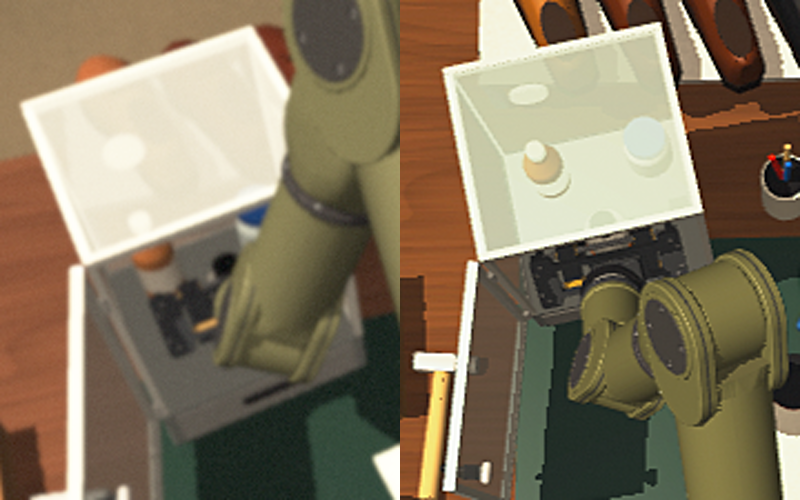

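The picture shows the bottle inside the doorway, its cap at about (222,262) in the left half, and the gripper clear of the walls with the jars untouched. I'll lower it onto the floor.

```bash
python3 -m pendant '[0.5,0.03,0,0.03,0,0,0, 0.5,0.055,0,0.055,0,0,0, 0.5,0.068,0,0.068,0,0,0, 0.5,0.068,0,0.068,0,0,0]'
python3 -m pendant '[0.5,0.012,0,0.012,0,0,0, 0.5,0.012,0,0.012,0,0,0, 0.5,0.012,0,0.012,0,0,0]'
```

```text
clock: 15.45
tool_pos: [0.659, 0.184, 0.1536]
eef_rot: [-0.09, 0.919, 0.036, 0.383]
contact_force: [1.1, 0.7, -4.4]
opening: 0.669
finger_force: 25.0
clock: 15.75
tool_pos: [0.6599, 0.1846, 0.1533]
eef_rot: [-0.09, 0.918, 0.037, 0.385]
contact_force: [-3.7, -0.7, 5.6]
opening: 0.669
finger_force: 25.0
```

```bash
python3 -m pendant '[0.7,-0.006,0,-0.006,0,0,0, 0.8,-0.006,0,-0.006,0,0,0, 1,-0.006,0,-0.006,0,0,0, 1,-0.006,0,-0.006,0,0,0, 1,-0.006,0,-0.006,0,0,0]'
python3 -m pendant '[1,0,0,-0.1,0,0,0, 1,0,0,-0.3,0,0,0, 1,0,0,-0.5,0,0,0, 1,0,0,-0.75,0,0,0, 1,0,0,-1,0,0,0, 1,0,0,-1,0,0,0]'
python3 - <<'E'
from sim import *
import cv2
s=r.get_state(); q=s["q"]; print(q)
a=r.snapshot("scene")["img"][:,:,::-1]
cv2.imwrite("pics/p2.png",cv2.resize(a[90:300,110:310],(571,600),interpolation=cv2.INTER_CUBIC))
# door: hinge, closed dir d0, front normal n
H=np.array([.5668,.2962]); d0=np.array([.192,-.981]); n=np.array([-.981,-.192])
def pt(th,rad,off): 
    d=np.cos(th)*d0+np.sin(th)*n; nn=np.cos(th)*n-np.sin(th)*d0
    return H+d*rad+nn*off, d
for th in(1.9,1.5,1.2,.9,.6,.3,.05,0): print(th,pt(th,.24,.012+.0175)[0],pt(th,.24,.012)[0])
E
```

```text
clock: 16.25
tool_pos: [0.659, 0.184, 0.1525]
eef_rot: [-0.09, 0.919, 0.036, 0.383]
contact_force: [0.7, 0.2, -0.1]
opening: 0.998
finger_force: 0.0
clock: 16.85
tool_pos: [0.5512, 0.1635, 0.2612]
eef_rot: [-0.091, 0.918, 0.036, 0.383]
contact_force: [0.1, 0.5, 0.0]
opening: 1.002
finger_force: 0.0
[-0.1   0.58 -0.6   2.43  2.37  0.79 -1.03]
1.9 [0.33 0.36] [0.33 0.34]
1.5 [0.33 0.26] [0.33 0.25]
1.2 [0.35 0.19] [0.36 0.18]
0.9 [0.39 0.13] [0.4  0.12]
0.6 [0.44 0.09] [0.46 0.08]
0.3 [0.51 0.06] [0.53 0.06]
0.05 [0.57 0.05] [0.59 0.06]
0 [0.58 0.06] [0.6  0.06]
```

View pics/p2.png

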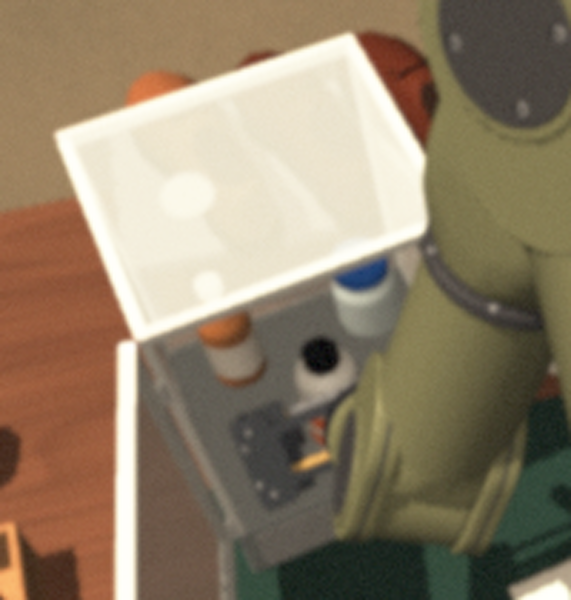

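The picture shows the bottle upright on the cabinet floor with its cap at (320,355), well in front of the jars. Next I'll go back to the free spot, turn the tool down and plan the door push.

Run:
```python
from sim import *
s=r.get_state(); q=s["q"];p=s["tool_pos"];R0=R.from_quat(s["eef_rot"])
F=np.array([.50,.02,.42]); Rl,z=lean(-.1,np.pi/4,1)
print(rows(F,Rl))
q=run(q,p,R0,F,(R0.inv()*Rl).as_rotvec(),10,"F")
for ang in(-2.046,-1.6):
    Rd=frame([0,0,-1],[np.cos(ang),np.sin(ang),0]); rv=(Rl.inv()*Rd).as_rotvec(); m=np.linalg.norm(rv)
    for k in(rv,rv*(1-2*np.pi/m)):
        print(ang,k/np.pi); qq=run(q,F,Rl,F,k/2,12,"a"); qq=run(qq,F,Rl*R.from_rotvec(k/2),F,k/2,12,"b")
```

```text
(array([-0.38, -0.87, -1.13]), array([0.13, 0.  , 0.13]))
F [-0.06  0.1  -0.27  2.27  1.47  0.31 -0.19] err 0.001 step 0.19
-2.046 [-0.34  0.06 -0.82]
a [ 1.03  0.46 -1.44  1.95  0.47  0.67  2.33] err 0.004 step 0.4
b [ 0.47  0.6  -1.44  1.86  0.95  1.41  2.63] err 0.507 step 0.12
-2.046 [ 0.42 -0.08  1.02]
a [-0.3   0.29 -0.25  1.87  0.77  1.12 -1.32] err 0.0 step 0.15
b [-0.12  0.33 -0.02  1.64  0.01  1.17 -2.19] err 0.0 step 0.07
-1.6 [0.37 0.01 0.9 ]
a [-0.24  0.26 -0.26  1.88  0.71  1.03 -1.02] err 0.0 step 0.08
b [-0.08  0.33 -0.07  1.64  0.02  1.17 -1.76] err 0.0 step 0.06
-1.6 [-0.39 -0.01 -0.94]
a [ 1.05  0.48 -1.44  1.95  0.4   0.63  2.63] err 0.02 step 0.48
b [ 0.72  0.42 -1.44  2.31  1.5   0.77  2.63] err 0.728 step 0.15
```

```bash
python3 -m pendant '[1,-0.1,0,-0.3,0,0,0, 1,-0.2,-0.2,-0.6,0,0,0, 1,-0.3,-0.5,-0.8,0.06,0,0.06, 0.6,-0.38,-0.87,-1,0.13,0,0.13, 0.3,-0.38,-0.87,-1,0.13,0,0.13, 0.1,-0.38,-0.87,-1,0.13,0,0.13, 0,-0.38,-0.87,-1,0.13,0,0.13]'
python3 -m pendant '[0,0,0,-0.13,0.37,0.01,0.9, 0,0,0,-0.13,0.37,0.01,0.9, 0,0,0,-0.13,0.37,0.01,0.9, 0,0,0,-0.13,0.37,0.01,0.9, 0,0,0,-0.13,0.37,0.01,0.9, 0,0,0,-0.13,0.37,0.01,0.9, 0,0,0,-0.13,0.37,0.01,0.9, 0,0,0,-0.13,0.37,0.01,0.9, 0,0,0,-0.13,0.37,0.01,0.9, 0,0,0,-0.13,0.37,0.01,0.9, 0,0,0,-0.13,0.37,0.01,0.9, 0,0,0,-0.13,0.37,0.01,0.9]'
python3 - <<'E'
from ik import *
Rd=frame([0,0,-1],[np.cos(-1.6),np.sin(-1.6),0]); print(r.get_state()["q"],rows([.5,.02,.42],Rd))
E
```

```text
clock: 17.6
tool_pos: [0.5147, 0.0231, 0.4044]
eef_rot: [0.044, 0.922, -0.019, 0.384]
contact_force: [-0.6, 1.8, 0.1]
opening: 0.66
finger_force: 0.0
clock: 18.8
tool_pos: [0.5011, 0.0249, 0.4172]
eef_rot: [0.722, 0.636, -0.011, 0.271]
contact_force: [-0.7, 0.0, -0.1]
opening: 0.004
finger_force: 0.0
[-0.28358479  0.2575309  -0.2674204   1.92376494  0.73660131  1.02145226
 -1.08021373] (array([-0.038,  0.002, -0.005]), array([0.382, 0.01 , 0.913]))
```

```bash
python3 -m pendant '[0,-0.04,0,0,0.382,0.01,0.913, 0,-0.04,0,0,0.382,0.01,0.913, 0,-0.04,0,0,0.382,0.01,0.913, 0,-0.04,0,0,0.382,0.01,0.913, 0,-0.04,0,0,0.382,0.01,0.913, 0,-0.04,0,0,0.382,0.01,0.913, 0,-0.04,0,0,0.382,0.01,0.913, 0,-0.04,0,0,0.382,0.01,0.913, 0,-0.04,0,0,0.382,0.01,0.913, 0,-0.04,0,0,0.382,0.01,0.913, 0,-0.04,0,0,0.382,0.01,0.913, 0,-0.04,0,0,0.382,0.01,0.913]'
python3 - <<'E'
from sim import *
s=r.get_state(); q=s["q"];p=s["tool_pos"];R0=R.from_quat(s["eef_rot"]); print(q)
Rd=frame([0,0,-1],[np.cos(-.85),np.sin(-.85),0])
W=np.array([.42,.15,.44]); O=np.array([.33,.39,.44])
rv=(R0.inv()*Rd).as_rotvec(); print(rows(W,Rd),rows(O,Rd))
q=run(q,p,R0,W,rv,8,"W"); q=run(q,W,Rd,O,np.zeros(3),8,"O")
E
```

```text
clock: 20.0
tool_pos: [0.4988, 0.0182, 0.4199]
eef_rot: [1.0, -0.015, 0.001, 0.0]
contact_force: [-0.6, -0.0, 0.2]
opening: 0.004
finger_force: 0.0
[-0.08  0.32 -0.06  1.65  0.02  1.17 -1.76]
(array([-0.55, -0.86, -0.14]), array([ 0.  , -0.  , -0.48])) (array([-1.2 , -2.44, -0.14]), array([ 0.  , -0.  , -0.48]))
W [-0.22  0.24 -0.29  1.72  0.07  1.2  -1.38] err 0.0 step 0.05
O [-0.7   0.35 -0.38  1.56  0.14  1.26 -1.96] err 0.0 step 0.08
```

```bash
python3 -m pendant '[0,0,0,-0.14,0,0,-0.1, 0,-0.27,-0.43,-0.14,0,0,-0.2, 0,-0.55,-0.86,-0.14,0,0,-0.3, 0,-0.55,-0.86,-0.14,0,0,-0.4, 0,-0.55,-0.86,-0.14,0,0,-0.48, 0,-0.55,-0.86,-0.14,0,0,-0.48, 0,-0.55,-0.86,-0.14,0,0,-0.48]'
python3 -m pendant '[0,0.3,-0.8,0,0,0,0, 0,0.3,-0.8,0,0,0,0, 0,0.3,-0.8,0,0,0,0, 0,0.3,-0.8,0,0,0,0]' >/dev/null
python3 -m pendant '[0,0.3,-0.8,0,0,0,0, 0,0.3,-0.8,0,0,0,0, 0,0.3,-0.8,0,0,0,0, 0,0.3,-0.8,0,0,0,0]'
python3 - <<'E'
from ik import *
Rd=frame([0,0,-1],[np.cos(-.85),np.sin(-.85),0]); print(r.get_state()["q"],rows([.33,.39,.345],Rd))
H=np.array([.5668,.2962]); d0=np.array([.192,-.981]); n=np.array([-.981,-.192])
P=[]
for th in(1.9,1.65,1.4,1.15,.9,.65,.4,.2,.07,0,-.03):
    d=np.cos(th)*d0+np.sin(th)*n; nn=np.cos(th)*n-np.sin(th)*d0
    P.append(H+d*.235+nn*.030)
A=np.array([[np.cos(.721),np.sin(.721)],[np.cos(-.85),np.sin(-.85)]])
P=np.array(P); print(np.round(P,3).tolist()); print(np.round((P-[.33,.39])@A.T/.15,2).tolist())
E
```

```text
clock: 20.7
tool_pos: [0.4211, 0.1499, 0.4412]
eef_rot: [0.936, 0.353, 0.001, 0.001]
contact_force: [0.2, -0.2, -0.4]
opening: 0.009
finger_force: 0.0
clock: 21.5
tool_pos: [0.3288, 0.3923, 0.4408]
eef_rot: [0.935, 0.355, 0.001, -0.001]
contact_force: [-0.0, -0.9, -0.7]
opening: 0.005
finger_force: 0.0
[-0.69706864  0.35034278 -0.39746739  1.56003983  0.14051015  1.25705417
 -1.96123548] (array([-0.006,  0.017,  0.639]), array([-0.   , -0.002,  0.003]))
[[0.338, 0.358], [0.33, 0.299], [0.337, 0.241], [0.358, 0.185], [0.391, 0.137], [0.436, 0.099], [0.489, 0.072], [0.535, 0.061], [0.566, 0.059], [0.582, 0.06], [0.59, 0.06]]
[[-0.1, 0.2], [-0.4, 0.45], [-0.62, 0.78], [-0.76, 1.15], [-0.81, 1.54], [-0.75, 1.93], [-0.6, 2.29], [-0.42, 2.55], [-0.27, 2.69], [-0.19, 2.76], [-0.15, 2.79]]
```

```bash
python3 -m pendant '[0,0,0.02,0.25,0,0,0, 0,0,0.02,0.45,0,0,0, 0,0,0.02,0.64,0,0,0, 0,0,0.02,0.64,0,0,0, 0,0,0.02,0.64,0,0,0]'
python3 -m pendant '[0,-0.05,0.1,0,0,0,0, 0,-0.1,0.2,0,0,0,0, 0,-0.18,0.26,0,0,0,0, 0,-0.25,0.32,0,0,0,0, 0,-0.33,0.38,0,0,0,0, 0,-0.4,0.45,0,0,0,0, 0,-0.46,0.53,0,0,0,0, 0,-0.51,0.61,0,0,0,0, 0,-0.57,0.69,0,0,0,0, 0,-0.62,0.78,0,0,0,0, 0,-0.66,0.87,0,0,0,0, 0,-0.7,0.96,0,0,0,0]'
python3 - <<'E'
from ik import *
Rd=frame([0,0,-1],[np.cos(-.85),np.sin(-.85),0]); print(r.get_state()["q"])
for p in ([.358,.185],[.391,.137],[.436,.099],[.489,.072],[.535,.061],[.566,.059]): print(rows(p+[.345],Rd)[0])
E
```

```text
clock: 22.0
tool_pos: [0.3336, 0.3864, 0.3458]
eef_rot: [0.936, 0.352, 0.002, 0.001]
contact_force: [0.2, 1.2, 0.7]
opening: 0.004
finger_force: 0.0
clock: 23.2
tool_pos: [0.3489, 0.2091, 0.3456]
eef_rot: [0.935, 0.353, 0.002, -0.0]
contact_force: [1.2, 1.2, 0.3]
opening: 0.009
finger_force: 0.2
[-0.36738451  0.26387138 -0.37329943  2.0071249   0.12443266  0.88827829
 -1.65559027]
[-0.06   0.161  0.004]
[-0.107  0.546  0.004]
[-0.05   0.935  0.005]
[0.097 1.303 0.006]
[0.278 1.561 0.007]
[0.424 1.708 0.008]
```

```bash
python3 -m pendant '[0,-0.03,0.08,0,0,0,0, 0,-0.06,0.16,0,0,0,0, 0,-0.075,0.25,0,0,0,0, 0,-0.09,0.35,0,0,0,0, 0,-0.1,0.45,0,0,0,0, 0,-0.107,0.55,0,0,0,0, 0,-0.095,0.65,0,0,0,0, 0,-0.075,0.75,0,0,0,0, 0,-0.06,0.85,0,0,0,0, 0,-0.05,0.93,0,0,0,0, 0,-0.03,0.99,0,0,0,0]'
python3 - <<'E'
from ik import *
import cv2
Rd=frame([0,0,-1],[np.cos(-.85),np.sin(-.85),0]); print(r.get_state()["q"])
for p in ([.489,.072],[.535,.061],[.566,.059],[.582,.06],[.59,.06]): print(rows(p+[.345],Rd)[0])
E
```

```text
clock: 24.3
tool_pos: [0.4437, 0.0947, 0.3455]
eef_rot: [0.936, 0.353, 0.001, 0.0]
contact_force: [-0.6, -0.0, 0.4]
opening: 0.003
finger_force: 0.2
[-0.09149585  0.33099769 -0.30581292  1.89635545  0.12266002  0.92953788
 -1.30428398]
[0.127 0.313 0.004]
[0.309 0.571 0.005]
[0.455 0.717 0.005]
[0.539 0.783 0.005]
[0.579 0.818 0.006]
```

```bash
python3 -m pendant '[0,0.04,0.1,0,0,0,0, 0,0.08,0.2,0,0,0,0, 0,0.13,0.31,0,0,0,0, 0,0.18,0.39,0,0,0,0, 0,0.25,0.48,0,0,0,0, 0,0.31,0.57,0,0,0,0, 0,0.36,0.62,0,0,0,0, 0,0.41,0.67,0,0,0,0, 0,0.45,0.71,0,0,0,0, 0,0.48,0.74,0,0,0,0]'
python3 -m pendant '[0,0.03,0.03,0,0,0,0, 0,0.05,0.045,0,0,0,0, 0,0.06,0.05,0,0,0,0, 0,0.08,0.06,0,0,0,0]'
python3 -m pendant '[0,0.02,0.015,0,0,0,0, 0,0.03,0.025,0,0,0,0]'
```

```text
clock: 25.3
tool_pos: [0.5711, 0.0606, 0.3456]
eef_rot: [0.935, 0.354, 0.001, -0.0]
contact_force: [-5.4, 1.9, 1.0]
opening: 0.008
finger_force: 3.0
clock: 25.7
tool_pos: [0.5859, 0.0616, 0.3458]
eef_rot: [0.935, 0.354, 0.002, 0.0]
contact_force: [-0.7, -0.2, 0.7]
opening: 0.004
finger_force: 1.3
clock: 25.9
tool_pos: [0.5865, 0.0617, 0.3456]
eef_rot: [0.935, 0.354, -0.004, -0.001]
contact_force: [-19.3, -0.3, 11.5]
opening: 0.007
finger_force: 9.7
```

```bash
python3 -m pendant '[0,-0.1,-0.06,0,0,0,0, 0,-0.25,-0.15,0,0,0,0, 0,-0.45,-0.27,-0.2,0,0,0, 0,-0.6,-0.35,-0.5,0,0,0, 0,-0.6,-0.35,-0.8,0,0,0, 0,-0.6,-0.35,-0.8,0,0,0]'
python3 -m pendant '[0,-0.5,0.8,-0.3,0,0,0, 0,-0.5,0.8,-0.3,0,0,0, 0,-0.5,0.8,-0.3,0,0,0, 0,-0.5,0.8,-0.3,0,0,0, 0,-0.5,0.8,-0.3,0,0,0]'
python3 - <<'E'
from ik import *
import cv2
a=r.snapshot("scene")["img"][:,:,::-1]; b=r.snapshot("top")["img"][:,:,::-1]
cv2.imwrite("pics/e.png",np.hstack([cv2.resize(a[90:330,120:280],(400,600),interpolation=cv2.INTER_CUBIC),cv2.resize(b[100:310,160:475],(400,267),interpolation=cv2.INTER_CUBIC) if 0 else cv2.copyMakeBorder(cv2.resize(b[100:340,160:480],(400,300),interpolation=cv2.INTER_CUBIC),0,300,0,0,0)]))
E
```

```text
clock: 26.5
tool_pos: [0.4919, 0.0419, 0.4721]
eef_rot: [0.936, 0.353, 0.009, 0.002]
contact_force: [0.6, 0.3, 0.3]
opening: 0.009
finger_force: 0.0
clock: 27.0
tool_pos: [0.5126, -0.0994, 0.51]
eef_rot: [0.936, 0.352, 0.002, 0.0]
contact_force: [-0.3, 0.1, -0.4]
opening: -0.001
finger_force: 0.0
```

View pics/e.png

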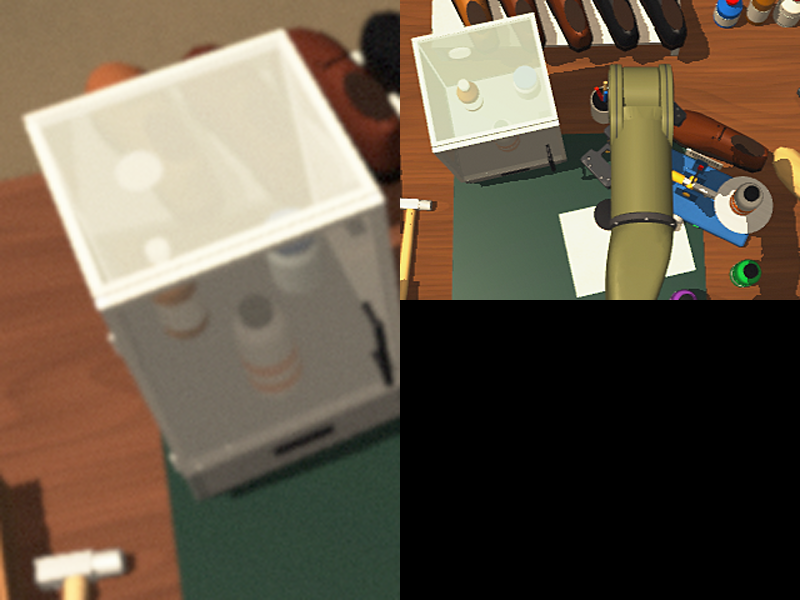

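The door sits flush along the cabinet front, from (100,300) to (385,205). The heavy bottle stands upright inside at (260,340), the jars haven't moved, and the light bottle is still on its pan at (745,195). I'm handing the job in.

```bash
python3 -c "
from plant import r
print(r.finish_job())"
```

```text
the job is handed in; nothing more can be done
None
```

The job is handed in with no verdict shown: the heavier (left) bottle stands upright in the cabinet, the door is shut flush after a firm push to its stop, the lever is back with the beam level, and the lighter bottle is still on its pan.

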